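# Slide the drip tray home into its dock at the beer taps

### The arm

A 6-joint arm with a two-finger parallel gripper is mounted at the origin on a cart in front of the work surface, level with it; the furniture and walls round the work are solid. World frame = base frame: x ahead of the robot, y to its left, z up, the work surface at z = 0. Lengths are in m, angles in rad, forces in N, time in s.
With the tool pointing down it reaches from about 0.35 to 0.85 m from the base axis. Payload 8.1 kg.
Tool frame: the origin (TCP) lies midway between the tips of the shut fingers; the grasp point (between the pads) lies ctrl.grip_point_offset behind it (ctrl.grip_point_offset is the distance from the TCP to the grasp point, in m); z points along the fingers, y is the line along which they close (so a half turn about z gives the same grasp; the last joint's range is limited). The gripper opens to 85 mm and grips with 20 to 120 N. Pads are 22 mm wide; open, the fingers measure 114 mm over their backs; the gripper's body (76 mm by 85 mm) begins 54 mm behind the grasp point. The pads swing forward as they close: fully open they stand 13 mm farther back than shut.
Start: joints at [-1.185, 0.13, 1.488, -0, 1.523, -0.085], TCP at [0.272, -0.535, 0.231] pointing down, gripper open.
Joint ranges: [-2.96, 2.96], [-0.89, 2.26], [0.02, 2.5], [-1.34, 4.48], [0, 2.73], [-2.66, 2.66]. Speed limits (rad/s): [2.39, 2.39, 2.79, 3.14, 3.14, 3.14].

### API

Orientations are given as a unit quaternion [w, x, y, z].
In Python, from workcell import ctrl, eoat, optics gives the robot as it stands. Calls block until the motion is done:
- ctrl.move_ptp(position, orientation): joint-space move of the TCP to a pose.
- ctrl.line_to(position, rotation=None, rate=0.15): straight line of the TCP; rotation=None keeps the orientation; rate is the mean speed in m/s.
- ctrl.move_joints(angles): joint-space move.
- eoat.set_gripper(opening): opening from 0.0 (shut) to 1.0 (fully open); the grip force is fixed at half the most; returns when the fingers have stopped.
- ctrl.wait(seconds).
- ctrl.ik(position, orientation): joint angles nearest the present ones, or None.
- ctrl.read_state(): the state.
- optics.read_camera(name): name is "side" or "top" or "wrist"; returns the picture (480x640x3 uint8, red, green, blue); there is no depth.
- optics.camera_info(name): a dict with "camera_matrix" (3x3 intrinsics, pixels), "dist" ([k1, k2, p1, p2, k3] as OpenCV has them; the pictures are not rectified), "view" (4x4, takes a point from world to camera coordinates); the wrist camera has in their place "hand_eye" (4x4, takes a point from camera to tool coordinates, whose origin is the TCP and whose axes are the flange's). Camera axes: x right, y up, looking along -z (the intrinsics and any distortion apply to the point x, -y, -z); pixel columns grow to the right and rows downward; lengths in m; the calibration is good to about 2 mm. A picture is of the moment at which its call begins: read the wrist's pose just before it. camera_info takes no time and is no camera call.
A pose or a line that the arm cannot do raises ctrl.Unreachable and nothing moves.
- ctrl.hand_in(): hands the job in; it is judged then, once.
The state is a dict: "time_s": time; "joints": joint angles; "joint_vel": joint speeds; "joint_efforts": joint torques, N m; "tcp_pos": TCP position; "eef_rot": TCP orientation; "wrist_force": force on the tool from outside, world axes, zero at the start; "ft_torque": the same for the moment, N m; "gripper_width": opening from 0.0 (shut) to 1.0 (fully open); "grip_force": force on a finger pad.
Only numpy, scipy, OpenCV 4.12 (cv2) and the standard library are available. Lean on these libraries where they do the work, as an engineer would, in place of code of your own. Each camera call takes 0.05 s, during which the arm holds its last target. There are 200 camera calls.

### The job

The rinsed drip tray lies on the worktop beside its dock. Push it across the worktop with the fingers, back side first, between the dock's two guides and fully home against the back stop, so that both roller catches click into its notches. Keep it flat on the worktop all the way (do not pick it up), leave the other things where they stand, and take the hand away at the end.

Things in the scene. Friction and masses are not known exactly. Their poses are not given: they have to be found in the camera images.
- drip_tray: Loose steel drip tray with barred grille: 160 mm wide (its y), 115 mm deep (its x), 24 mm tall, about 0.35 to 0.6 kg, lies flat on the worktop. Origin: centre of its underside. Its +x side is the back, which goes into the dock first; -x side is the flat front. A 22 mm wide, 10 mm deep notch in each short side, centred 16 mm towards the back from the middle.
- tray_dock: Fixed aluminium dock, 22 mm tall, in front of the beer tower. Origin on the worktop where the tray's origin ends when home (same axes then); +x points into the dock. Two straight guides 164 mm apart (2 mm play each side), from x -15 to +57 mm, where the back stop is; in front they flare outwards to x -43 mm, mouth about 183 mm wide. The home tray's front stands proud at x -57 mm.
- catch_left (a joint): Sprung roller in the left (+y) guide at dock x +20 mm, m: 0 = fully out, 5 mm proud of the guide; grows as the tray presses it back (to about 0.003 to 0.005). It drops into the tray's notch over the last 10 mm; pushing past both takes about 10 N.
- catch_right (a joint): The same sprung roller in the right (-y) guide, m: 0 = fully out, grows as it is pressed back.
- tumbler: Bystander, leave it alone: clear glass tumbler, 77 mm across, 89 mm tall; origin at the centre of its underside.
- bitters_white: Bystander, leave it alone: small dropper bottle with pale label, 33 mm across, 102 mm tall; origin at the centre of its underside.
- bitters_blue: Bystander, leave it alone: small dropper bottle with blue-green label, 33 mm across, 102 mm tall; origin at the centre of its underside.
- measure: Bystander, leave it alone: copper double-cone jigger, 46 mm across, 84 mm tall; origin at the centre of its underside.
- red_mug: Bystander, leave it alone: red mug, 82 mm across, 115 mm with handle, 90 mm tall; origin at the centre of its underside.
- shot_glass: Bystander, leave it alone: clear shot glass, 48 mm across, 61 mm tall; origin at the centre of its underside.

How it is judged:
By the outcome, as a careful person would: the job done as asked, in the order asked, and still so for the second after the job is handed in, with the robot touching nothing.
It also fails if it takes over 51 s, if anything falls off the work surface, if the arm or the gripper's body presses on something with over 40 N, if the wrist force passes 120 N, or if a joint passes its speed limit or range.

## Working session

There is one attempt and no reset: what is moved stays moved. The work goes in short steps, each a Python script; the robot and the scene stay as the last script left them, time stands still between calls to the robot, and variables do not carry over. Pictures are saved under pics/ and viewed, at most 10 in all, crops included, and the job is handed in when it is done.

```bash
mkdir -p pics; ls; python3 - <<'E'
from workcell import ctrl, eoat, optics
import cv2, numpy as np
for n in ("top","side"):
    cv2.imwrite(f"pics/{n}0.png", optics.read_camera(n)[:,:,::-1])
    i=optics.camera_info(n); print(n,np.round(i["camera_matrix"],1).tolist(),i["dist"],np.round(i["view"],3).tolist())
i=optics.camera_info("wrist");print({k:np.round(v,4).tolist() for k,v in i.items() if not isinstance(v,str)})
s=ctrl.read_state();print(s["time_s"],s["tcp_pos"],s["eef_rot"],s["wrist_force"],ctrl.grip_point_offset)
E
```

```text
pics
top [[511.9, 0.0, 322.7], [0.0, 511.9, 239.6], [0.0, 0.0, 1.0]] [-0.07894398  0.          0.          0.          0.        ] [[-0.017, -1.0, 0.009, -0.002], [0.994, -0.016, 0.113, -0.562], [-0.112, 0.011, 0.994, -1.288], [0.0, 0.0, 0.0, 1.0]]
side [[540.9, 0.0, 323.3], [0.0, 540.9, 239.4], [0.0, 0.0, 1.0]] [0.05293203 0.         0.         0.         0.        ] [[-0.883, -0.47, -0.006, 0.517], [0.222, -0.428, 0.876, -0.154], [-0.414, 0.772, 0.482, -1.068], [0.0, 0.0, 0.0, 1.0]]
{'camera_matrix': [[383.5495, 0.0, 321.8368], [0.0, 383.5495, 238.6108], [0.0, 0.0, 1.0]], 'dist': [-0.0572, 0.0, 0.0, 0.0, 0.0], 'hand_eye': [[0.0014, 0.9534, 0.3018, 0.0773], [1.0, -0.0015, 0.0, -0.0], [0.0005, 0.3018, -0.9534, -0.1419], [0.0, 0.0, 0.0, 1.0]]}
0.1 [ 0.27199371 -0.5342444   0.23033083] [-8.42081235e-04  9.72424241e-01  2.33217438e-01 -1.17344877e-04] [-0.81416099 -0.40154732 -0.24062101] 0.0187
```

View pics/top0.png

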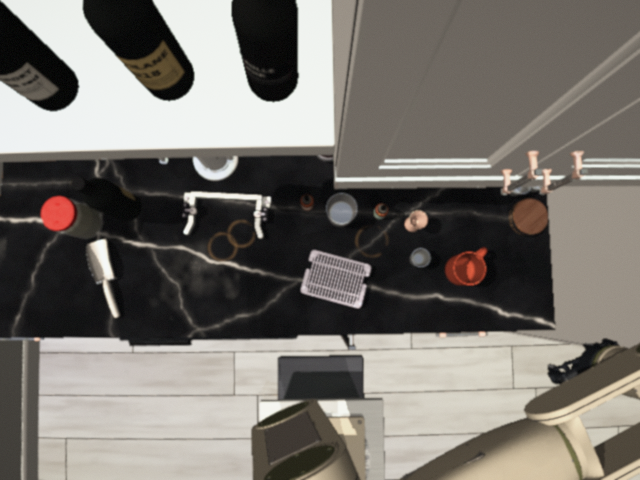

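View pics/side0.png

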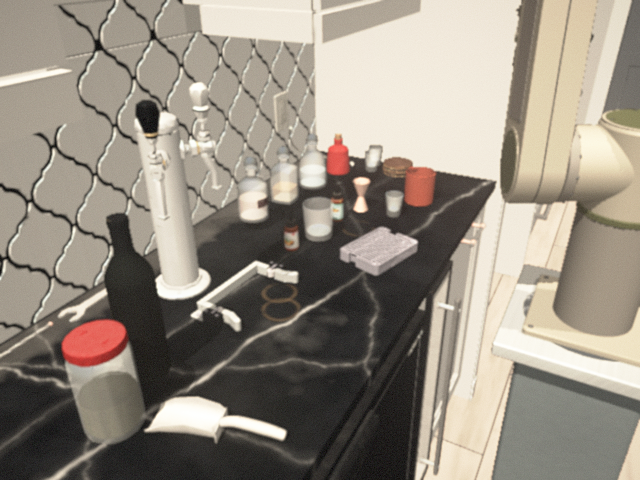

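The top view shows the dock's back bar at about (185–270, 197) with its arms pointing towards the robot. The tray is centred at about (337,279), slightly turned, with bottles and glasses near (307,200), (342,208) and (380,210). I'll enlarge the top view to read the corners.

```bash
python3 - <<'E'
import cv2
a=cv2.imread("pics/top0.png")[180:315,175:395]
a=cv2.resize(a,None,fx=3.6,fy=3.6,interpolation=cv2.INTER_CUBIC)
for k in range(0,220,20): cv2.putText(a,str(175+k),(int(k*3.6),10),0,.35,(0,255,255),1);cv2.line(a,(int(k*3.6),12),(int(k*3.6),18),(0,255,255),1)
for k in range(0,135,20): cv2.putText(a,str(180+k),(0,int(k*3.6)+4),0,.35,(0,255,255),1);cv2.line(a,(25,int(k*3.6)),(31,int(k*3.6)),(0,255,255),1)
cv2.imwrite("pics/top0c.png",a)
E
```

```text
(no output)
```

View pics/top0c.png

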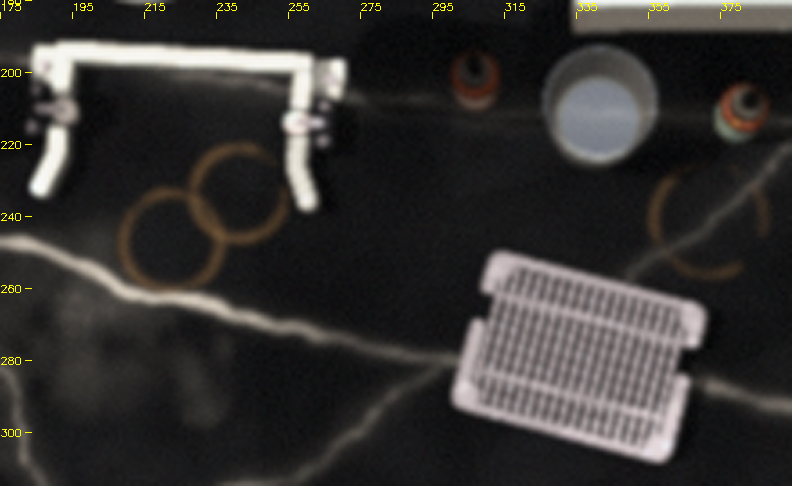

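```bash
cat > h.py <<'E'
import numpy as np, cv2
from workcell import ctrl, eoat, optics
from scipy.spatial.transform import Rotation as R
def ray(cam,uv,state=None):
    i=optics.camera_info(cam)
    p=cv2.undistortPoints(np.array([[uv]],float),np.array(i["camera_matrix"]),np.array(i["dist"]))[0,0]
    d=np.array([p[0],-p[1],-1.])
    if cam=="wrist":
        T=np.eye(4);q=state["eef_rot"];T[:3,:3]=R.from_quat([q[1],q[2],q[3],q[0]]).as_matrix();T[:3,3]=state["tcp_pos"]
        M=T@np.array(i["hand_eye"])
    else: M=np.linalg.inv(np.array(i["view"]))
    return M[:3,3],M[:3,:3]@d
def at(cam,uv,z,state=None,axis=2):
    o,d=ray(cam,uv,state); return o+d*(z-o[axis])/d[axis]
def quat(yaw,tilt=0.):
    # tool x at heading yaw, z down; tilt about tool y
    q=(R.from_euler('z',yaw)*R.from_euler('x',np.pi)*R.from_euler('y',tilt)).as_quat(); return [q[3],q[0],q[1],q[2]]
E
python3 - <<'E'
from h import *
np.set_printoptions(precision=4,suppress=True)
c=lambda u,v:(175+u/3.6-0.36,180+v/3.6-0.36)
T=[at("top",c(*p),.024) for p in [(487,250),(708,308),(668,462),(453,402)]]
for p in T: print("tray",p)
BL,BR,FR,FL=T
print("sizes",*[np.linalg.norm(a-b) for a,b in((BL,BR),(FL,FR),(BL,FL),(BR,FR))],"ctr",sum(T)/4)
f=(BL+BR-FL-FR);l=(BL+FL-BR-FR);print("yaw",np.arctan2(f[1],f[0]),np.arctan2(-l[0],l[1]))
for n,p in dict(backL=(72,67),backR=(290,72),gL=(68,150),gR=(288,165),mL=(52,195),mR=(300,210)).items(): print(n,at("top",c(*p),.022))
for n,p,z in [("tumbler",(600,130),0.),("tum_rim",(600,95),.089),("bot1",(475,85),.05),("mug",None,0),]:
    print(n,at("top",c(*p) if p else (467,268),z))
print("shot",at("top",(420,258),.03),"towerbase",at("top",(215,165),0))
for uv in [(215,187),(165,243),(200,90),(150,105),(148,215)]: print("tap",uv,at("side",uv,.22,axis=1), ray("side",uv)[1])
E
```

```text
tray [0.5383 0.0217 0.024 ]
tray [ 0.4938 -0.1362  0.024 ]
tray [ 0.3846 -0.1048  0.024 ]
tray [0.4298 0.0475 0.024 ]
sizes 0.1640906989452956 0.15892022308206766 0.11146467420071252 0.11366113263682617 ctr [ 0.4616 -0.043   0.024 ]
yaw -0.2572467570718447 -0.28117422057708286
backL [0.6775 0.3231 0.022 ]
backR [0.671  0.1634 0.022 ]
gL [0.6163 0.3252 0.022 ]
gR [0.6026 0.165  0.022 ]
mL [0.5835 0.3365 0.022 ]
mR [0.5696 0.1563 0.022 ]
tumbler [ 0.6281 -0.0626  0.    ]
tum_rim [ 0.6383 -0.0588  0.089 ]
bot1 [0.6539 0.0282 0.05  ]
mug [ 0.4833 -0.393   0.    ]
shot [ 0.5099 -0.2623  0.03  ] towerbase [0.7721 0.2746 0.    ]
tap (215, 187) [0.7128 0.22   0.2227] [ 0.6119 -0.7196 -0.3962]
tap (165, 243) [0.8762 0.22   0.0522] [ 0.6698 -0.6324 -0.4861]
tap (200, 90) [0.7219 0.22   0.4131] [ 0.6749 -0.7831 -0.2403]
tap (150, 105) [0.8524 0.22   0.3693] [ 0.7492 -0.7283 -0.2643]
tap (148, 215) [0.9138 0.22   0.1145] [ 0.7086 -0.6399 -0.4408]
```

The numbers hold up: the tray is 160 x 113 mm at (0.462, -0.043), yaw about -0.27, with its notches towards the far side, so the back is already facing away. The dock origin is about (0.617, 0.245), yaw about -0.035. I'll push sideways on the right end with two spread fingers, turning the tray to the dock's heading on the way.

```bash
python3 - <<'E'
from h import *
eoat.set_gripper(.85)
def hand(x,y,yaw,off,z=.002):
    d=np.array([-np.sin(yaw),np.cos(yaw)]); p=np.array([x,y])-d*(.091+off)
    return [p[0],p[1],z],quat(yaw+np.pi/2)
p,q=hand(.462,-.043,-.27,.02,.2)
ctrl.move_ptp(p,q)
p[2]=.002; ctrl.line_to(p,rate=.15)
s=ctrl.read_state();print(s["tcp_pos"],s["wrist_force"],s["gripper_width"])
A=np.array([.462,-.043,-.27]);B=np.array([.487,.2495,-.035])
for t in (0.,.33,.67,1.):
    p,q=hand(*(A+t*(B-A)),0.); ctrl.line_to(p,q,rate=.06 if t==0 else .1)
    s=ctrl.read_state();print(t,s["time_s"],s["tcp_pos"],np.round(s["wrist_force"],1))
cv2.imwrite("pics/top1.png",optics.read_camera("top")[:,:,::-1])
a=cv2.imread("pics/top1.png")[180:315,175:395]
a=cv2.resize(a,None,fx=3.6,fy=3.6,interpolation=cv2.INTER_CUBIC)
cv2.imwrite("pics/top1c.png",a)
E
```

```text
[ 0.43317945 -0.15037478  0.00289847] [0.48420586 0.70995969 1.11366197] 0.8495073035606036
0.0 3.8833 [ 0.4378747  -0.13023861  0.00209488] [-0.4 -0.1 -1.5]
0.33 4.9917 [ 0.4526983  -0.0359032   0.00189648] [0.9 0.4 0.1]
0.67 6.1417 [0.46852829 0.06236747 0.00200554] [ 0.9 -0.1 -0.6]
1.0 7.2667 [0.48373245 0.1584069  0.00193713] [-0.4  0.2 -0.6]
```

View pics/top1c.png

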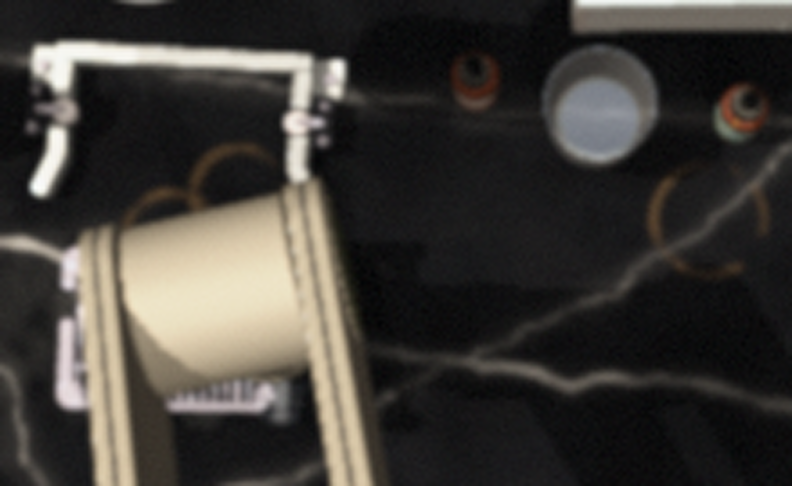

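The tray followed the hand: its left end is at crop (60–85, 245–410), just in front of the dock mouth and nearly square to it. Next I'll go round to the front and look with the wrist camera.

```bash
python3 - <<'E'
from h import *
p=list(ctrl.read_state()["tcp_pos"]); 
ctrl.line_to([p[0],p[1]-.03,.002]); ctrl.line_to([p[0],p[1]-.03,.17],rate=.25)
ctrl.move_ptp([.36,.252,.17],quat(np.pi-.035))
ctrl.wait(.2)
s=ctrl.read_state(); print(s["time_s"],s["tcp_pos"],s["joints"])
im=optics.read_camera("wrist"); cv2.imwrite("pics/w2.png",im[:,:,::-1])
np.save("s2.npy",np.r_[s["tcp_pos"],s["eef_rot"]])
cv2.imwrite("pics/top2.png",optics.read_camera("top")[:,:,::-1])
E
```

```text
9.825 [0.36032801 0.25160616 0.16978834] [ 4.92876086e-01 -2.82307025e-01  1.99269647e+00 -9.54437141e-05
  1.43157147e+00 -1.04120737e+00]
```

View pics/w2.png

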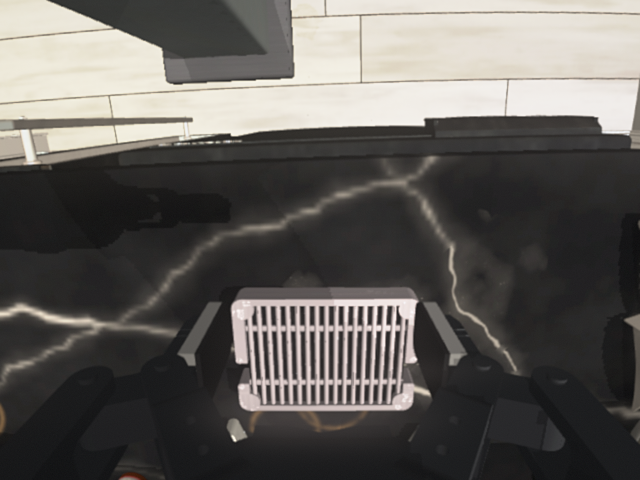

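The tray shows in the wrist view with its front corners at about (237,298) and (415,300) and its back corners at about (243,411) and (409,410). The tip of the right guide is at (232,420). I'll check these against the top view.

```bash
python3 - <<'E'
from h import *
np.set_printoptions(precision=4,suppress=True)
v=np.load("s2.npy"); s=dict(tcp_pos=v[:3],eef_rot=v[3:])
T=[at("wrist",p,.024,s) for p in [(237,299),(416,300),(409,410),(243,411)]]
for t in T: print(t)
FR,FL,BL,BR=T
print(sum(T)/4,np.linalg.norm(FR-FL),np.linalg.norm(BR-BL),np.linalg.norm(FL-BL)); l=FL-FR;print("yaw",np.arctan2(-l[0],l[1]),np.arctan2(*-(BL-BR)[:2]))
print("tipR",at("wrist",(237,418),.022,s))
a=cv2.imread("pics/top2.png")[180:315,165:305]
a=cv2.resize(a,None,fx=4.4,fy=4.4,interpolation=cv2.INTER_CUBIC)
cv2.imwrite("pics/top2c.png",a)
E
```

```text
[0.4243 0.179  0.024 ]
[0.4305 0.3279 0.024 ]
[0.5444 0.3267 0.024 ]
[0.54  0.172 0.024]
[0.4848 0.2514 0.024 ] 0.1489778340852246 0.15474852170088052 0.11392699081987133
yaw -0.04175902162718343 -3.113055692108004
tipR [0.55   0.1648 0.022 ]
```

View pics/top2c.png

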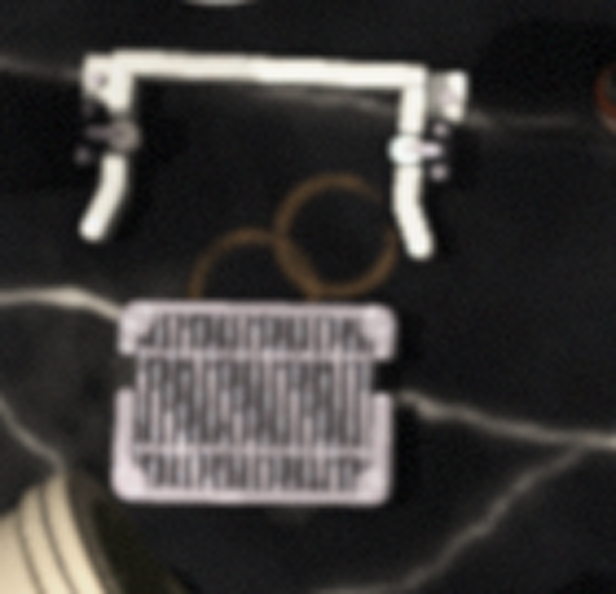

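The top view is clear now. Tray corners in the crop are (117,302), (396,305), (390,503) and (112,498). The dock's inside back corners are (131,79) and (401,87), and the guides' inner edges are (127,160) and (397,170).

```bash
python3 - <<'E'
from h import *
np.set_printoptions(precision=4,suppress=True)
c=lambda u,v:at("top",(165+u/4.4-.39,180+v/4.4-.39),.023)
BL,BR,FR,FL=T=[c(*p) for p in [(117,302),(396,305),(390,503),(112,498)]]
print(sum(T)/4,"w",np.linalg.norm(BL-BR),np.linalg.norm(FL-FR),"d",np.linalg.norm(FL-BL))
yw=lambda l:np.arctan2(-l[0],l[1]); print("tray yaw",yw(BL-BR),yw(FL-FR))
kL,kR,gL,gR,mL,mR=[c(*p) for p in [(131,79),(401,87),(127,160),(397,170),(106,240),(407,255)]]
print("dock back",(kL+kR)/2,yw(kL-kR),np.linalg.norm(kL-kR),"guide",(gL+gR)/2,yw(gL-gR),np.linalg.norm(gL-gR),"mouth",(mL+mR)/2,yw(mL-mR),np.linalg.norm(mL-mR))
E
```

```text
[0.4854 0.2491 0.023 ] w 0.16529138397289397 0.16327709864106393 d 0.11526299414379719
tray yaw -0.026498350526649866 -0.031647518176474265
dock back [0.6753 0.2427 0.023 ] -0.04781218426895867 0.1619360385510307 guide [0.6258 0.2448 0.023 ] -0.05433893435553286 0.16128020713519714 mouth [0.5765 0.2479 0.023 ] -0.0661727289565315 0.17920114717613694
```

The tray sits 3 mm right of the dock axis and about 0.02 rad off it; dock yaw is about -0.05. I'll push along the axis with a small sideways correction, then feel for the stop.

```bash
cat > push.py <<'E'
from h import *
O=np.array([.6184,.2457]);Y=-.05
ex=np.array([np.cos(Y),np.sin(Y)]);ey=np.array([-ex[1],ex[0]])
def W(dx,dy,z=.002): p=O+ex*dx+ey*dy; return [p[0],p[1],z]
def dk(s): d=np.array(s["tcp_pos"][:2])-O; return np.round([d@ex*1e3,d@ey*1e3],1)
def rep(n):
    s=ctrl.read_state();f=np.array(s["wrist_force"]);print(n,round(s["time_s"],2),dk(s),"F",np.round(f,1),round(float(f[:2]@ex),1)); return s
E
python3 - <<'E'
from push import *
q=quat(np.pi+Y)
ctrl.move_ptp(W(-.225,-.003,.06),q); ctrl.line_to(W(-.225,-.003),q); rep("down")
ctrl.line_to(W(-.198,-.003),rate=.06); rep("touch")
for x,y in [(-.15,-.001),(-.115,0)]: ctrl.line_to(W(x,y),rate=.06); rep(x)
for x in np.arange(-.112,-.0659,.003):
    ctrl.line_to(W(x,0),rate=.03); s=rep(round(x,4))
    if abs(np.array(s["wrist_force"])[:2]@ex)>35: break
cv2.imwrite("pics/top3.png",optics.read_camera("top")[:,:,::-1])
a=cv2.imread("pics/top3.png")[180:315,165:305]
cv2.imwrite("pics/top3c.png",cv2.resize(a,None,fx=4.4,fy=4.4,interpolation=cv2.INTER_CUBIC))
E
```

```text
down 10.99 [-224.    -2.3] F [-0.   0.5  1.2] -0.1
touch 11.59 [-197.8   -3.2] F [-0.2 -1.3  0.6] -0.2
-0.15 12.54 [-149.8   -1. ] F [-0.7  0.3  0.8] -0.7
-0.115 13.28 [-1.146e+02 -1.000e-01] F [0.2 0.8 0.3] 0.2
-0.112 13.53 [-111.9    0. ] F [-0.7 -0.2 -0.3] -0.7
-0.109 13.78 [-108.9   -0. ] F [-0.9  0.1  0. ] -0.9
-0.106 14.03 [-105.9    0.2] F [-0.8  0.4 -0. ] -0.8
-0.103 14.28 [-102.9    0. ] F [-1.6  1.  -0.2] -1.6
-0.1 14.53 [-100.    -0.1] F [-2.4  0.5 -0.9] -2.5
-0.097 14.78 [-96.8  -0.1] F [-0.3 -0.  -1.1] -0.3
-0.094 15.03 [-93.6  -0.1] F [-0.8  0.7 -0. ] -0.9
-0.091 15.28 [-90.5  -0. ] F [-0.8 -0.7 -0.8] -0.8
-0.088 15.53 [-87.6   0. ] F [-1.   0.3 -0.2] -1.0
-0.085 15.78 [-84.6   0. ] F [-1.2 -0.5 -0.1] -1.1
-0.082 16.02 [-81.6  -0. ] F [-0.5  0.3  0.2] -0.5
-0.079 16.27 [-78.6  -0. ] F [ 0.1 -0.1  0.7] 0.1
-0.076 16.52 [-75.5   0. ] F [ 0.6  0.2 -0.1] 0.6
-0.073 16.77 [-72.4   0. ] F [-0.1 -0.3  0.3] -0.0
-0.07 17.02 [-69.7   0. ] F [ 0.6 -0.  -0.2] 0.6
-0.067 17.27 [-68.1   0.1] F [-5.5  1.3  2.8] -5.5
```

The rollers dropped in, since the resistance vanished past -79 mm. The stop shows at -68 mm, exactly the expected front. I'll press slightly more to seat it, then withdraw and look.

```bash
python3 - <<'E'
from push import *
for x in (-.066,-.064,-.062):
    ctrl.line_to(W(x,0),rate=.02); s=rep(x)
    if abs(np.array(s["wrist_force"])[:2]@ex)>25: break
ctrl.wait(.3); rep("hold")
ctrl.line_to(W(-.11,0),rate=.05); ctrl.line_to(W(-.20,0,.02),rate=.15); ctrl.line_to(W(-.23,0,.17),rate=.25); 
s=ctrl.read_state(); ctrl.move_ptp([.36,.15,.2],quat(np.pi+Y)); rep("away")
cv2.imwrite("pics/top4.png",optics.read_camera("top")[:,:,::-1])
a=cv2.imread("pics/top4.png")[175:310,165:305]
cv2.imwrite("pics/top4c.png",cv2.resize(a,None,fx=4.4,fy=4.4,interpolation=cv2.INTER_CUBIC))
E
```

```text
-0.066 17.57 [-68.1   0.1] F [-10.9   1.5   6.2] -11.0
-0.064 17.82 [-68.    0.1] F [-19.3   2.   12.7] -19.4
-0.062 18.07 [-67.9   0.1] F [-29.1   1.9  21.1] -29.1
hold 18.38 [-67.9   0.2] F [-28.1   2.   19.9] -28.1
away 21.53 [-253.7 -109.2] F [ 0.4  0.5 -0.4] 0.4
```

View pics/top4c.png

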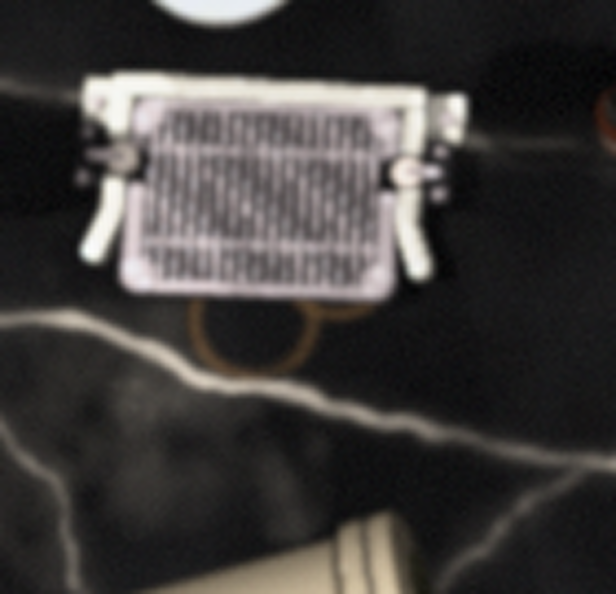

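The tray is flush against the back stop, with its back edge at crop y≈97. Both rollers, at (120,158) and (405,172), sit in its notches, and the hand is clear.

```bash
python3 - <<'E'
from workcell import ctrl
print(ctrl.hand_in())
E
```

```text
the job is handed in; nothing more can be done
None
```

I pushed the drip tray flat across the worktop until it was fully home against the back stop. The final top view shows both rollers in its notches and the hand clear, and I handed the job in at about 21.5 s of the 51 s allowed.

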